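# Clean the fine brush in the beaker and hold it ready over the seeds

### The job

Get the fine brush ready for picking up seeds: lift it out of the hanger (it is the tool with the hair tuft; leave the needle hanging), clean it by working the tuft up and down three times inside the beaker, each time from close to the bottom to up near the rim, without jabbing the glass or shoving the beaker about. Then carry it across over the sample bottles, without touching them, to the small dish that has seeds in it and finish while still holding the brush there: upright and still, tuft over the middle of the seeds and about a centimetre above them. Never touch the seeds or their dish, and leave the empty dish and the bottles where they stand.

Things in the scene. Friction and masses are not known exactly. Their poses are not given: they have to be found in the camera images.
- brush: fine hair brush, 130 mm long, 24 g: slim round red handle, grips like a 9.5 mm square bar with faces along x and y, below it a ferrule and a pointed hair tuft (stiff in the simulation). Hangs in the hanger by a black rubber ring, 19 mm wide, 6 mm thick, 1.5 mm play. Origin: on the axis at the ring's lower face; z up the handle; 39 mm of bare handle above the ring. Lift 100 mm to clear the hanger.
- brush_tip (a point): the end of the hair tuft, on the brush's axis, 84.5 mm below its origin
- brush_grip (a point): middle of the bare handle above the ring, on the axis, 30 mm above the brush's origin: where to grip
- needle: the dissecting needle hanging in the same hanger: same handle (blue) and rubber ring, but below it ends in a thin bare steel needle instead of a tuft. Its top stands 155 mm above the table. Leave it hanging. Same frame as the brush.
- hanger: fixed steel tool hanger: foot 90 x 150 mm, back sheet 34 mm behind the origin, at 110 mm height a flange (x -18 to +34 mm) with three 12.5 mm slots open to the front (-x), front lip 3.5 mm high; slots at y -45, 0, +45 mm, x 0. Brush and needle hang in the outer two, either way round, parallel to its axes. Origin: on the table under the middle slot, z up.
- beaker: the 50 ml glass beaker, 46 mm wide, 56 mm high, inside free for a radius of 17 mm, bottom 2 mm thick, open on top, stands loose (60 g). Origin: centre of its underside, z up; rim 56 mm above.
- seed_dish: the small open dish, 42 mm across, 8 mm high, that holds ten brown seeds; they lie in the middle within 10 mm of its centre and reach 4.5 mm above the underside (fixed to the dish in the simulation). Loose, light. Origin: centre of its underside, z up.
- empty_dish: a like small open dish, 43 mm across, 8 mm high, with nothing in it. Leave it alone. Origin: centre of its underside.
- bottle_0: a capped glass sample bottle, 33 mm across, 62 mm high, standing loose in the row between beaker and dishes. Not to be touched. Origin: centre of its underside.
- bottle_1: a capped glass sample bottle, 33 mm across, 66 mm high, standing loose in the row between beaker and dishes. Not to be touched. Origin: centre of its underside.
- bottle_2: a capped glass sample bottle, 33 mm across, 62 mm high, standing loose in the row between beaker and dishes. Not to be touched. Origin: centre of its underside.

How it is judged:
On the way, in this order (a step that is already met when the one before it is completed fails the run):
1. the brush is lifted out of its hanger in the gripper (contact force between the fingers and brush above 0.3 N and distance of brush from where it was at the start of the episode above 0.03 m and contact force between brush and hanger below 0.01 N), for 0.1 s.
2. first stroke down: the hair tip is inside the beaker, less than 19 mm above the table-side face of its bottom (z of brush_tip in the frame of beaker below 0.019 m and horizontal distance between brush_tip and beaker below 0.02 m and contact force between the fingers and brush above 0.3 N), for 0.05 s.
3. first stroke up: the tip is drawn up again to more than 36 mm above the beaker's underside (z of brush_tip in the frame of beaker above 0.036 m and contact force between the fingers and brush above 0.3 N), for 0.05 s.
4. second stroke down: the hair tip is inside the beaker, less than 19 mm above the table-side face of its bottom (all of step 2), for 0.05 s.
5. second stroke up: the tip is drawn up again to more than 36 mm above the beaker's underside (all of step 3), for 0.05 s.
6. third stroke down: the hair tip is inside the beaker, less than 19 mm above the table-side face of its bottom (all of step 4), for 0.05 s.
7. third stroke up: the tip is drawn up again to more than 36 mm above the beaker's underside (all of step 5), for 0.05 s.
At the end, for the whole second after the job is handed in: Gripper alone holds the brush, upright within 0.17 rad and still, tuft end within 8 mm horizontally of the seed dish centre and 9 to 25 mm above the dish underside; seed dish within 20 mm, bottles 10 mm, beaker 30 mm of their starts, all upright; the needle still hangs in the hanger (contact force between the fingers and brush above 0.3 N and horizontal distance between brush_tip and seed_dish below 0.008 m and z of brush_tip in the frame of seed_dish between 0.009 and 0.025 m and angle between brush's own z axis and vertical below 0.17 rad and linear speed of brush below 0.015 m/s and contact force between brush and seed_dish below 0.02 N and distance of each of seed_dish, needle from where it was at the start of the episode below 0.02 m and angle between each of seed_dish, beaker, bottle_0, bottle_1, bottle_2's own z axis and vertical below 0.1 rad and distance of beaker from where it was at the start of the episode below 0.03 m and distance of each of bottle_0, bottle_1, bottle_2 from where it was at the start of the episode below 0.01 m); the arm keeps its last pose, push and grip.
It fails at once if a bottle is touched by brush or fingers (over 0.3 N), pushed more than 10 mm or tipped (contact force between any of brush, the fingers and bottle_0 above 0.3 N or contact force between any of brush, the fingers and bottle_1 above 0.3 N or contact force between any of brush, the fingers and bottle_2 above 0.3 N or distance of any of bottle_0, bottle_1, bottle_2 from where it was at the start of the episode above 0.01 m or angle between any of bottle_0, bottle_1, bottle_2's own z axis and vertical above 0.15 rad).
It fails at once if the brush touches the seeds or their dish with more than 0.1 N (contact force between brush and seed_dish above 0.1 N).
It fails at once if the brush jabs the beaker with more than 8 N, or the beaker is pushed more than 30 mm or tipped (contact force between brush and beaker above 8 N or distance of beaker from where it was at the start of the episode above 0.03 m or angle between beaker's own z axis and vertical above 0.25 rad).
It fails at once if the needle is taken or knocked (moved more than 20 mm) (distance of needle from where it was at the start of the episode above 0.02 m).
It fails at once if the seed dish or the empty dish is pushed more than 20 mm (distance of any of seed_dish, empty_dish from where it was at the start of the episode above 0.02 m).
It also fails if it takes over 56 s, if anything falls off the work surface, if the arm or the gripper's body presses on something with over 40 N, if the wrist force passes 120 N, or if a joint passes its speed limit or range.

### The arm

A 6-joint arm with a two-finger parallel gripper is mounted at the origin on a cart in front of the work surface, level with it; the furniture and walls round the work are solid. World frame = base frame: x ahead of the robot, y to its left, z up, the work surface at z = 0. Lengths are in m, angles in rad, forces in N, time in s.
With the tool pointing down it reaches from about 0.35 to 0.775 m from the base axis. Payload 7.3 kg.
Tool frame: the origin (TCP) lies at the very end of the fingers, on their centre line; the grasp point (between the pads) lies 19 mm behind it (robot.tcp_to_grasp is the z of the grasp point in the tool frame, in m); z points along the fingers, y is the line along which they close (so a half turn about z gives the same grasp; the last joint's range is limited). The gripper opens to 92 mm and grips with 3 to 60 N. Pads are 19 mm wide; open, the fingers measure 130 mm over their backs; the gripper's body (75 mm by 190 mm) begins 47 mm behind the grasp point.
Start: joints at [0.955, 0.342, 1.524, -0, 1.275, -0.146], TCP at [0.238, 0.468, 0.227] pointing down, gripper open.
Joint ranges: [-2.53, 2.53], [-0.77, 2.02], [0.04, 2.7], [-1, 4.14], [0.28, 2.66], [-3.11, 3.11]. Speed limits (rad/s): [2.57, 2.57, 3.14, 3.14, 3.14, 3.14].

### API

Orientations are given as [roll, pitch, yaw] about the fixed x, y, z axes, in that order (R = Rz(yaw) Ry(pitch) Rx(roll)).
In Python, from cell import monitor, read_camera, get_calibration, job, robot gives the robot as it stands. The module is installed in compiled form; this text tells all that it offers.
- The arm moves only by the tool send_rows, never from a script. Its argument "targets" is a list of rows, each an object with "translation": the shift along the tool's x, y, z in cm, a list of three; "spin": the turn about the tool's z in degrees; "jaw": the opening, from 0 (shut) to 1 (fully open). A call has exactly 5 rows; each row is the pose to reach, as a shift and turn from the pose commanded when the call began, along the tool's axes at that moment; what a row does not reach only later rows make up. A row lasts 1/10 s, in which the tool goes at most 50 mm and 8.59 degrees, less where a joint would pass 70% of its speed; a pose out of reach is approached as far as the arm can. A call with a gripper value outside its range is refused whole. The fingers move at their own pace and stop on an object; "force" is the grip in N (left out, the last holds). Time passes only in rows, so rows that repeat a pose let the fingers close, or fill a call up. It gives the time, the measured TCP pose, the force, the opening and the grip force at its end, in the units of the state.
- monitor.observe(): the state, without advancing time (a new reading comes with each control period).
- read_camera(name): name is "side" or "top"; returns (picture, depth): 384x512x3 uint8, red, green, blue; 384x512 float32, m along the optical axis (not along the pixel's ray), 0 where there is no reading.
- get_calibration(name): a dict with "intrinsics" (3x3 intrinsics, pixels), "origin" and "orientation" of the camera in the world. Camera axes: x right, y up, looking along -z (the intrinsics and any distortion apply to the point x, -y, -z); pixel columns grow to the right and rows downward; lengths in m; the calibration is good to about 2 mm. A picture is of the moment at which its call begins. get_calibration takes no time and is no camera call.
- job.hand_in(): hands the job in; it is judged then, once.
The state is a dict: "time": time; "qpos": joint angles; "qvel": joint speeds; "joint_efforts": joint torques, N m; "tool_pos": TCP position; "tool_rot": TCP orientation; "contact_force": force on the tool from outside, world axes, zero at the start; "torque": the same for the moment, N m; "opening": finger opening in m; "grip_force": force on a finger pad.
Only numpy, scipy, OpenCV 4.12 (cv2) and the standard library are available. Lean on these libraries where they do the work, as an engineer would, in place of code of your own. Each camera call takes 0.05 s, during which the arm holds its last target. There are 200 camera calls.

## Working session

There is one attempt and no reset: what is moved stays moved. The work goes in short steps, Python scripts to look and compute and a tool call to move; the robot and the scene stay as the last step left them, time stands still between calls to the robot, and variables do not carry over. Pictures are saved under pics/ and viewed, at most 10 in all, crops included, and the job is handed in when it is done.

Besides the shell and the picture viewer there is one more tool, called after ">>>" by a JSON object that holds its "fn" and its "kwargs". send_rows: Moves the arm, as the interface text tells. Its arguments: {"type":"object","properties":{"targets":{"type":"array"},"force":{"type":"number"}},"required":["targets"]}

```bash
mkdir -p pics; cat > h.py <<'E'
import numpy as np, cv2
from cell import monitor, read_camera, get_calibration, job, robot
def cap(n,tag):
    p,d=read_camera(n); np.savez(f'{tag}.npz',p=p,d=d); cv2.imwrite(f'pics/{tag}.png',p[:,:,::-1]); return p,d
def Rm(c):
    o=np.array(c['orientation'],float)
    if o.shape==(3,3): return o
    from scipy.spatial.transform import Rotation as R
    return R.from_euler('xyz',o).as_matrix() if o.size==3 else R.from_quat(o).as_matrix()
def ray(n,u,v):
    c=get_calibration(n);K=np.array(c['intrinsics'])
    r=np.array([(u-K[0,2])/K[0,0],-(v-K[1,2])/K[1,1],-1.]); return np.array(c['origin']),Rm(c)@r
def atz(n,u,v,z):
    o,r=ray(n,u,v); return o+r*(z-o[2])/r[2]
def cloud(n,d):
    c=get_calibration(n);K=np.array(c['intrinsics']);v,u=np.mgrid[:d.shape[0],:d.shape[1]]
    P=np.stack([(u-K[0,2])/K[0,0]*d,-(v-K[1,2])/K[1,1]*d,-d],-1)
    return P@Rm(c).T+np.array(c['origin'])
E
python3 - <<'E'
from h import *
for n in('top','side'):
    print(n,get_calibration(n)); p,d=cap(n,n+'0')
s=monitor.observe(); print(s, robot.tcp_to_grasp)
E
```

```text
top {'intrinsics': array([[465.0815718 ,   0.        , 255.54901733],
       [  0.        , 465.0815718 , 194.659323  ],
       [  0.        ,   0.        ,   1.        ]]), 'origin': array([0.37121143, 0.05924658, 1.42892031]), 'orientation': array([ 0.11597962, -0.00600924, -1.54974219])}
side {'intrinsics': array([[358.14443756,   0.        , 253.5903917 ],
       [  0.        , 358.14443756, 190.57678688],
       [  0.        ,   0.        ,   1.        ]]), 'origin': array([ 0.12825892, -0.79848748,  0.70581315]), 'orientation': array([ 1.00280768, -0.01106727, -0.41302831])}
{'time': 0.1, 'qpos': array([ 9.55003926e-01,  3.42657794e-01,  1.52492110e+00, -6.29243968e-06,
        1.27541536e+00, -1.46002500e-01]), 'qvel': array([ 0.00167988, -0.00258377, -0.00428949,  0.00136607,  0.00171311,
        0.00164503]), 'joint_efforts': array([ 2.32800725e-03, -4.32001448e+01, -2.44695961e+01,  7.20003457e-02,
        5.26531076e-02, -8.00424687e-05]), 'tool_pos': array([0.23743494, 0.46782796, 0.22611214]), 'tool_rot': array([-3.14020509e+00, -1.97958244e-04,  2.67180445e+00]), 'contact_force': array([-0.59587981, -0.33927422, -0.09924928]), 'torque': array([ 0.02403503, -0.00912486, -0.03451863]), 'grip_force': 0.0, 'opening': 0.09157663165739699} -0.0188
```

View pics/top0.png

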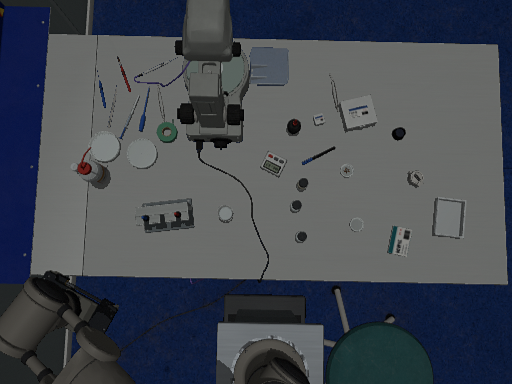

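View pics/side0.png

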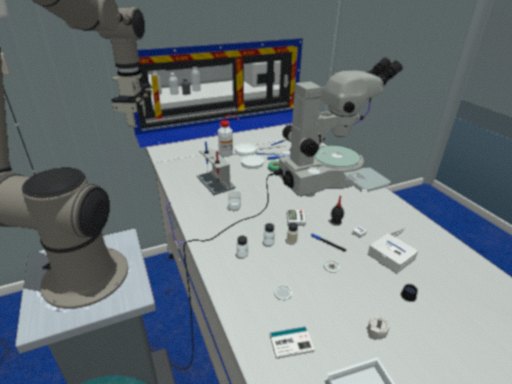

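The top view shows the hanger at about (165,216), beaker (226,214), bottles at (303,184), (296,206), (301,237), the seeded dish at (347,170) and the empty dish at (357,224). I'll enlarge these.

```bash
python3 - <<'E'
from h import *
T=np.load('top0.npz');S=np.load('side0.npz')
def crop(p,u,v,w,h,W,H): return cv2.resize(p[v:v+h,u:u+w,::-1],(W,H),interpolation=cv2.INTER_CUBIC)
a=crop(T['p'],132,192,70,50,420,300); b=crop(T['p'],206,192,50,50,300,300)[:, :300]
c=crop(S['p'],192,136,60,80,300,400)
d=crop(T['p'],332,155,30,30,180,180)
im=np.zeros((600,800,3),np.uint8); im[:300,:420]=a; im[:300,440:740]=b
im[300:600,:300]=crop(S['p'],192,140,60,60,300,300)
im[300:600,310:490]=crop(S['p'],222,185,30,50,180,300)
im[300:540,500:740]=crop(T['p'],332,155,30,30,240,240)
cv2.imwrite('pics/crops.png',im)
C=cloud('top',T['d']);
for nm,(u,v) in dict(beaker=(226,214),b0=(303,184),b1=(296,206),b2=(301,237),seed=(347,170),empty=(357,224),table=(330,210)).items():
    print(nm,C[v,u].round(4),C[v-1:v+2,u-1:u+2,2].round(3).ravel(), atz('top',u,v,0).round(3))
np.set_printoptions(linewidth=250)
print((C[196:238,136:200,2]*1000).round().astype(int)[::2,::2])
E
```

```text
beaker [0.474  0.1422 0.027 ] [0.019 0.017 0.021 0.019 0.027 0.018 1.429 0.014 0.024] [0.476 0.144 0.   ]
b0 [ 0.5656 -0.0859  0.0612] [0.062 0.063 0.057 0.064 0.061 0.061 0.068 0.054 0.063] [ 0.574 -0.092  0.   ]
b1 [ 0.4992 -0.0654  0.0654] [0.065 0.066 0.061 0.065 0.065 0.069 0.068 0.065 0.063] [ 0.505 -0.071  0.   ]
b2 [ 0.4086 -0.0812  0.0632] [0.057 0.064 0.063 0.062 0.063 0.057 0.057 0.064 0.061] [ 0.41  -0.088  0.   ]
seed [ 0.6209 -0.2286  0.0025] [-0.005  0.003 -0.001  0.     0.003  0.003  0.004  0.007  0.005] [ 0.621 -0.229  0.   ]
empty [ 0.4539 -0.2598 -0.0007] [ 0.006  0.002  0.001  0.001 -0.001  0.005 -0.     0.003  0.002] [ 0.454 -0.26   0.   ]
table [ 0.4953 -0.1766 -0.001 ] [ 0.003 -0.002  0.003  0.001 -0.001  0.005 -0.005 -0.002  0.   ] [ 0.495 -0.176  0.   ]
[[   3   -1    5    0    0    0    3    2    3    7   -1    0   -4   -4   -2    0    2    4    2   -3    1    0    1    2    2    0   -2    5    0   -2    4   -2]
 [   2   -2    0   -1    2   -6    5    5    7   -1   -1    1   -3    4   -1   -2   -1    2    2    0    0    3    2   -1    5   -4    1   10    2  
[... 2412 characters left out ...]
6   12    7   -1    2    0   -1    3    3    7]
 [   4   -1    0    8   -2    9   14   13   15   17   12    5   10   12   13    8   -5    1    2   -1   -3    2   -2    3    0    2    3   -2    2   -2   -2    3]
 [   1   -2    3    0    0    6    9    4   -4   -1    4   -4   -2    0   -4    1   -1    4    2    3    5   -6   -3   -1    3   -2   -1   -2    4    0    1 1429]
 [   3   -1   -3    0   -2    0    1   -6    0    3    1   -1    0   -3   -5   -1    2    0    0   -3   -3    3 1429   -4   -3    5    2    0   -1   -5    4   -6]
 [  -1    3   -1    4   -5    0    5    0    7    3    3    1    0   -6    2    2    2    4   -1   -2    3    1   -1   -2   -5    0    2   -6    0   -1   -1    6]]
```

View pics/crops.png

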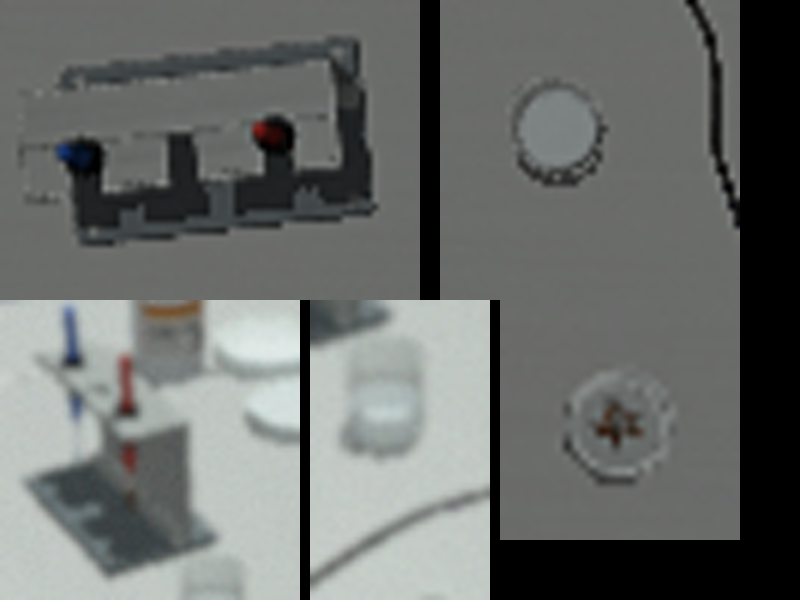

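The crops show the brush (red) at about (177.2,213.8) in the top view. The needle (blue) is at (145.4,217.5), the beaker disc is at (225,213), and the seed cluster centre is at about (346.8,170.3). Next I'll compute positions and the tool shift.

```bash
cat > meas.py <<'E'
from h import *
T=np.load('top0.npz');S=np.load('side0.npz')
def cen(p,f,box):
    u0,v0,u1,v1=box; q=p[v0:v1,u0:u1].astype(int); m=f(q[...,0],q[...,1],q[...,2]); v,u=np.nonzero(m)
    return u.mean()+u0,v.mean()+v0,len(u),(u.min()+u0,u.max()+u0,v.min()+v0,v.max()+v0)
dark=lambda r,g,b:(r+g+b<75)
red=lambda r,g,b:(r>g+40)
blu=lambda r,g,b:(b>r+40)
p=T['p']
R={}
for n,f,bx,z in[('ringR',dark,(172,209,183,219),.116),('ringB',dark,(140,213,151,222),.116),('topR',red,(172,209,183,219),.150),('topB',blu,(138,212,151,222),.150)]:
    c=cen(p,f,bx); print(n,c,atz('top',c[0],c[1],z).round(4))
q=p[200:226,212:240].astype(int).sum(-1)
thr=(q.max()+np.median(q))/2; m=(q>thr).astype(np.uint8); print('beaker thr',thr,q.max(),np.median(q))
v,u=np.nonzero(m);c=(u.mean()+212,v.mean()+200);print(c,u.min()+212,u.max()+212,v.min()+200,v.max()+200,[atz('top',*c,z).round(4) for z in(0,.002,.018,.056)])
C=cloud('top',T['d'])
def disc(nm,u,v,z0,z1,r=14):
    P=C[v-r:v+r+1,u-r:u+r+1].reshape(-1,3);P=P[(P[:,2]>z0)&(P[:,2]<z1)];print(nm,len(P),P.mean(0).round(4),((P.min(0)+P.max(0))/2).round(4),(P.max(0)-P.min(0)).round(3))
for n,u,v in(('b0',303,184),('b1',296,206),('b2',301,237)): disc(n,u,v,.05,.08,11)
disc('beakerhi',226,213,.010,.07,13)
c=cen(p,lambda r,g,b:(r>b+20),(338,161,356,180));print('seeds',c,atz('top',c[0],c[1],.003).round(4))
# dish by side
c=cen(S['p'],lambda r,g,b:(r>b+25),(322,258,342,276));print('seeds side',c,atz('side',c[0],c[1],.003).round(4))
D=cloud('side',S['d'])
P=D[180:216,222:248].reshape(-1,3);P=P[(P[:,2]>.010)&(P[:,2]<.07)];print('beaker side',len(P),np.percentile(P,[1,50,99],axis=0).round(4))
P=C[192:240,132:200].reshape(-1,3);P=P[abs(P[:,2]-.112)<.008]
r=cv2.minAreaRect(P[:,:2].astype(np.float32)*1000);print('flange',r)
s=S['p'][178:216,220:250].astype(int).sum(-1)
E
python3 meas.py
```

```text
ringR (np.float64(177.74074074074073), np.float64(214.8148148148148), 27, (np.int64(175), np.int64(180), np.int64(212), np.int64(217))) [0.4622 0.2731 0.116 ]
ringB (np.float64(145.78571428571428), np.float64(218.14285714285714), 28, (np.int64(143), np.int64(148), np.int64(216), np.int64(221))) [0.4509 0.3628 0.116 ]
topR (np.float64(175.0), np.float64(213.0), 5, (np.int64(174), np.int64(176), np.int64(212), np.int64(214))) [0.4647 0.2753 0.15  ]
topB (np.float64(142.4), np.float64(216.8), 5, (np.int64(142), np.int64(143), np.int64(216), np.int64(218))) [0.4523 0.3644 0.15  ]
beaker thr 355.5 391 320.0
(np.float64(225.11016949152543), np.float64(212.91525423728814)) 219 232 207 219 [array([0.4792, 0.1466, 0.    ]), array([0.4791, 0.1465, 0.002 ]), array([0.4779, 0.1455, 0.018 ]), array([0.475 , 0.1432, 0.056 ])]
b0 70 [ 0.5712 -0.0855  0.0608] [ 0.5719 -0.0859  0.0598] [0.025 0.024 0.019]
b1 72 [ 0.504  -0.0665  0.0652] [ 0.5043 -0.0669  0.0642] [0.026 0.027 0.017]
b2 72 [ 0.4124 -0.0835  0.0605] [ 0.4131 -0.0833  0.0593] [0.026 0.027 0.013]
beakerhi 199 [0.4793 0.1461 0.0312] [0.4778 0.1454 0.0371] [0.042 0.045 0.053]
seeds (np.float64(346.1666666666667), np.float64(170.83333333333334), 6, (np.int64(344), np.int64(349), np.int64(169), np.int64(172))) [ 0.6182 -0.2259  0.003 ]
seeds side (np.float64(331.5), np.float64(266.0), 2, (np.int64(331), np.int64(332), np.int64(266), np.int64(266))) [ 0.6205 -0.2289  0.003 ]
beaker side 306 [[0.4559 0.1192 0.0103]
 [0.4814 0.1514 0.0328]
 [0.5152 0.2945 0.0567]]
flange ((466.3229675292969, 320.30401611328125), (52.43626022338867, 149.45965576171875), 7.457040786743164)
```

```bash
cat >> h.py <<'E'
from scipy.spatial.transform import Rotation as Ro
def plan(x,y,z,yaw=None):
    s=monitor.observe(); r=Ro.from_euler('xyz',s['tool_rot']); d=r.inv().apply(np.array([x,y,z])-s['tool_pos'])*100
    yw=np.degrees(s['tool_rot'][2]); sp=None if yaw is None else -((yaw-yw+180)%360-180)
    print('t',s['time'],'tcp',s['tool_pos'].round(4),'rpy',np.degrees(s['tool_rot']).round(2),'F',s['contact_force'].round(2),'open',round(s['opening'],4),'grip',s['grip_force'],'-> shift cm',d.round(2),'spin',sp)
E
python3 - <<'E'
from h import *
T=np.load('top0.npz');C=cloud('top',T['d'])
P=C[:250].reshape(-1,3);P=P[(P[:,2]>.13)&(P[:,2]<1.2)&(P[:,0]>.4)];
for a in np.arange(.0,.45,.05):
    Q=P[(P[:,1]>a)&(P[:,1]<a+.05)]
    if len(Q): i=Q[:,0].argmin(); print(round(a,2),Q[i].round(3))
plan(.464,.2745,.226,187.3)
E
```

```text
0.05 [0.721 0.099 0.197]
0.1 [0.708 0.131 0.201]
0.15 [0.718 0.157 0.172]
0.2 [0.708 0.246 0.191]
0.25 [0.46  0.275 0.134]
0.3 [0.843 0.3   0.145]
0.35 [0.449 0.365 0.152]
t 0.1 tcp [0.2374 0.4678 0.2261] rpy [-1.7992e+02 -1.0000e-02  1.5308e+02] F [-0.6  -0.34 -0.1 ] open 0.0916 grip 0.0 -> shift cm [-2.895e+01 -6.980e+00  2.000e-02] spin -34.216881220230135
```

>>> {"fn": "send_rows", "kwargs": {"targets": [{"translation": [-4, -1, 0], "spin": -5, "jaw": 0.5}, {"translation": [-8, -2, 0], "spin": -10, "jaw": 0.5}, {"translation": [-12, -3, 0], "spin": -16, "jaw": 0.5}, {"translation": [-16, -4, 0], "spin": -22, "jaw": 0.5}, {"translation": [-20, -5, 0], "spin": -28, "jaw": 0.5}], "force": 15}}

```text
time: 0.6
tool_pos: [0.3942, 0.3317, 0.2265]
tool_rot: [-3.141, -0.001, -3.118]
contact_force: [0.1, 0.7, 0.6]
opening: 0.0563
grip_force: 0.0
```

```bash
python3 -c "
from h import *
plan(.464,.2745,.226,187.3)"
```

```text
t 0.6 tcp [0.3942 0.3317 0.2265] rpy [-1.7999e+02 -3.0000e-02 -1.7866e+02] F [0.09 0.73 0.58] open 0.0563 grip 0.0 -> shift cm [-6.85 -5.88  0.04] spin -5.960352660003082
```

>>> {"fn": "send_rows", "kwargs": {"targets": [{"translation": [-3.5, -3, 0], "spin": -3, "jaw": 0.5}, {"translation": [-6.9, -5.9, 0], "spin": -6, "jaw": 0.5}, {"translation": [-6.9, -5.9, 0], "spin": -6, "jaw": 0.5}, {"translation": [-6.9, -5.9, 0], "spin": -6, "jaw": 0.5}, {"translation": [-6.9, -5.9, 0], "spin": -6, "jaw": 0.5}]}}

```text
time: 1.1
tool_pos: [0.4626, 0.2759, 0.2265]
tool_rot: [3.141, -0.001, -3.018]
contact_force: [0.4, -0.5, 0.7]
opening: 0.046
grip_force: 0.0
```

```bash
python3 -c "
from h import *
plan(.464,.2745,.122,187.3)"
```

```text
t 1.1 tcp [0.4626 0.2759 0.2265] rpy [ 1.7999e+02 -6.0000e-02 -1.7291e+02] F [ 0.44 -0.47  0.7 ] open 0.046 grip 0.0 -> shift cm [-0.14 -0.15 10.45] spin -0.21027270370200313
```

>>> {"fn": "send_rows", "kwargs": {"targets": [{"translation": [-0.15, -0.15, 3], "spin": 0, "jaw": 0.5}, {"translation": [-0.15, -0.15, 6], "spin": 0, "jaw": 0.5}, {"translation": [-0.15, -0.15, 9], "spin": 0, "jaw": 0.5}, {"translation": [-0.15, -0.15, 10.4], "spin": 0, "jaw": 0.5}, {"translation": [-0.15, -0.15, 10.4], "spin": 0, "jaw": 0.5}]}}

```text
time: 1.6
tool_pos: [0.4627, 0.2746, 0.1208]
tool_rot: [-3.141, -0.005, -3.016]
contact_force: [-0.5, 0.3, -0.1]
opening: 0.0459
grip_force: 0.0
```

```bash
python3 - <<'E'
from h import *
p,d=cap('side','side1'); q,_=cap('top','top1')
a=cv2.resize(p[125:200,180:260,::-1],(400,375),interpolation=cv2.INTER_CUBIC)
b=cv2.resize(q[185:245,130:210,::-1],(400,300),interpolation=cv2.INTER_CUBIC)
im=np.zeros((375,800,3),np.uint8);im[:,:400]=a;im[:300,400:]=b;cv2.imwrite('pics/g1.png',im)
plan(.464,.2745,.122,187.3)
E
```

```text
t 1.7 tcp [0.4647 0.2751 0.1233] rpy [ 1.7999e+02  2.0000e-02 -1.7283e+02] F [-1.37 -1.02  0.05] open 0.046 grip 0.0 -> shift cm [ 0.07 -0.05  0.13] spin -0.12509272923387016
```

View pics/g1.png

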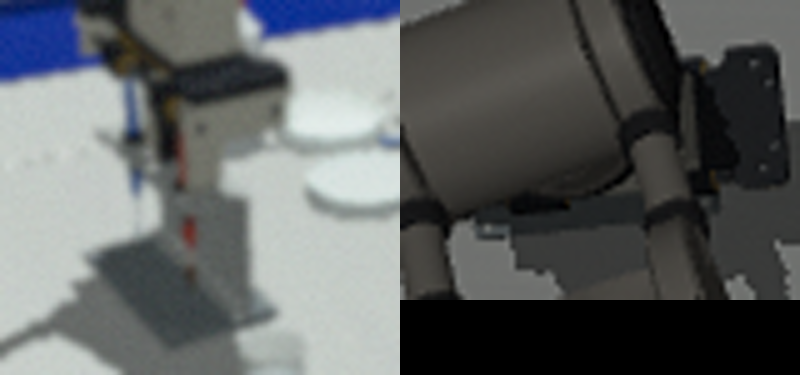

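The red handle shows between the fingers at about (182,160) in the crop, and the needle hangs clear at (132,120). I'll close the gripper now.

>>> {"fn": "send_rows", "kwargs": {"targets": [{"translation": [0, 0, 0.1], "spin": 0, "jaw": 0.3}, {"translation": [0, 0, 0.1], "spin": 0, "jaw": 0.2}, {"translation": [0, 0, 0.1], "spin": 0, "jaw": 0.1}, {"translation": [0, 0, 0.1], "spin": 0, "jaw": 0.0}, {"translation": [0, 0, 0.1], "spin": 0, "jaw": 0.0}], "force": 15}}

```text
time: 2.2
tool_pos: [0.4652, 0.274, 0.122]
tool_rot: [3.141, 0.0, -3.018]
contact_force: [-1.0, 0.2, -0.4]
opening: 0.0104
grip_force: 0.0
```

```bash
python3 -c "
from h import *
plan(.464,.2745,.122,187.3)"
```

```text
t 2.2 tcp [0.4652 0.274  0.122 ] rpy [ 1.7999e+02  2.0000e-02 -1.7293e+02] F [-0.99  0.2  -0.37] open 0.0104 grip 0.0 -> shift cm [ 0.12  0.06 -0.  ] spin -0.228181091140641
```

Just about to touch; let it settle.

>>> {"fn": "send_rows", "kwargs": {"targets": [{"translation": [0, 0, 0], "spin": 0, "jaw": 0}, {"translation": [0, 0, 0], "spin": 0, "jaw": 0}, {"translation": [0, 0, 0], "spin": 0, "jaw": 0}, {"translation": [0, 0, 0], "spin": 0, "jaw": 0}, {"translation": [0, 0, 0], "spin": 0, "jaw": 0}]}}

```text
time: 2.7
tool_pos: [0.4652, 0.274, 0.1218]
tool_rot: [3.142, 0.0, -3.018]
contact_force: [0.1, -1.0, 1.8]
opening: 0.0093
grip_force: 15.0
```

>>> {"fn": "send_rows", "kwargs": {"targets": [{"translation": [0, 0, -1], "spin": 0, "jaw": 0}, {"translation": [0, 0, -2.5], "spin": 0, "jaw": 0}, {"translation": [0, 0, -4.5], "spin": 0, "jaw": 0}, {"translation": [0, 0, -6.5], "spin": 0, "jaw": 0}, {"translation": [0, 0, -8.5], "spin": 0, "jaw": 0}]}}

```text
time: 3.2
tool_pos: [0.465, 0.2741, 0.208]
tool_rot: [3.141, 0.0, -3.018]
contact_force: [0.6, 0.1, -0.3]
opening: 0.0097
grip_force: 15.0
```

>>> {"fn": "send_rows", "kwargs": {"targets": [{"translation": [0, 0, -1.5], "spin": 0, "jaw": 0}, {"translation": [0, 0, -3], "spin": 0, "jaw": 0}, {"translation": [0, 0, -3], "spin": 0, "jaw": 0}, {"translation": [0, 0, -3], "spin": 0, "jaw": 0}, {"translation": [0, 0, -3], "spin": 0, "jaw": 0}]}}

```text
time: 3.7
tool_pos: [0.4647, 0.2739, 0.2359]
tool_rot: [-3.141, -0.002, -3.018]
contact_force: [0.4, -1.1, -0.2]
opening: 0.0091
grip_force: 15.0
```

```bash
python3 - <<'E'
from h import *
p,d=cap('side','side2')
cv2.imwrite('pics/g2.png',cv2.resize(p[90:230,170:270,::-1],(429,600),interpolation=cv2.INTER_CUBIC))
plan(.478,.1455,.235,187.3)
E
```

```text
t 3.75 tcp [0.4647 0.2738 0.2358] rpy [-1.7998e+02 -1.0000e-01 -1.7292e+02] F [-0.95  0.18 -0.73] open 0.0088 grip 14.998489022254944 -> shift cm [  0.26 -12.9    0.09] spin -0.21845647813358937
```

View pics/g2.png

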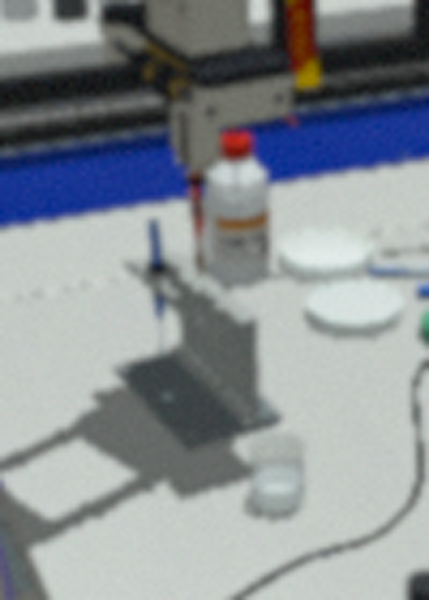

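The brush is held upright, with the tip at about crop (203,272), and the needle is still hanging at (155,265). Next I'll move over the beaker.

>>> {"fn": "send_rows", "kwargs": {"targets": [{"translation": [0, -1.5, 0], "spin": 0, "jaw": 0}, {"translation": [0.1, -4, 0], "spin": 0, "jaw": 0}, {"translation": [0.2, -7, 0], "spin": 0, "jaw": 0}, {"translation": [0.3, -10, 0], "spin": 0, "jaw": 0}, {"translation": [0.3, -12, 0], "spin": 0, "jaw": 0}]}}

```text
time: 4.25
tool_pos: [0.4767, 0.1519, 0.2363]
tool_rot: [-3.141, -0.001, -3.019]
contact_force: [0.8, 0.5, -0.8]
opening: 0.0091
grip_force: 15.0
```

>>> {"fn": "send_rows", "kwargs": {"targets": [{"translation": [0, -0.9, 0.5], "spin": 0, "jaw": 0}, {"translation": [0, -0.9, 2], "spin": 0, "jaw": 0}, {"translation": [0, -0.9, 4], "spin": 0, "jaw": 0}, {"translation": [0, -0.9, 5], "spin": 0, "jaw": 0}, {"translation": [0, -0.9, 5], "spin": 0, "jaw": 0}]}}

```text
time: 4.75
tool_pos: [0.477, 0.1455, 0.1851]
tool_rot: [3.142, -0.004, -3.018]
contact_force: [0.3, 0.1, 0.3]
opening: 0.0089
grip_force: 15.0
```

```bash
python3 - <<'E'
from h import *
p,d=cap('side','side3');q,_=cap('top','top3')
a=cv2.resize(p[130:220,205:265,::-1],(400,600),interpolation=cv2.INTER_CUBIC)
b=cv2.resize(q[190:230,205:245,::-1],(400,400),interpolation=cv2.INTER_CUBIC)
im=np.zeros((600,800,3),np.uint8);im[:,:400]=a;im[:400,400:]=b
cv2.imwrite('pics/g3.png',im)
plan(.478,.1455,.106,187.3)
def proj(n,P):
    c=get_calibration(n);K=np.array(c['intrinsics']);r=Rm(c).T@(np.array(P)-c['origin']);return (K[0,2]+K[0,0]*r[0]/-r[2],K[1,2]+K[1,1]*r[1]/r[2])
s=monitor.observe();t=s['tool_pos']-[0,0,.0963]
for P in(t,t+[0,0,.08],[.478,.1455,0],[.478,.1455,.056]): 
    u,v=proj('side',P); print('side crop',(u-205)*6.67,(v-130)*6.67)
E
```

```text
t 4.85 tcp [0.4782 0.1458 0.1869] rpy [ 179.99    0.   -172.9 ] F [-0.38  0.78 -1.09] open 0.0092 grip 14.998451918363571 -> shift cm [ 0.02 -0.03  8.09] spin -0.1984450735635619
side crop 191.6745151578104 357.81279419140816
side crop 188.51726152266286 214.13212979865338
side crop 194.81378402647076 508.8047959239302
side crop 192.79611304632175 417.1890846482558
```

View pics/g3.png

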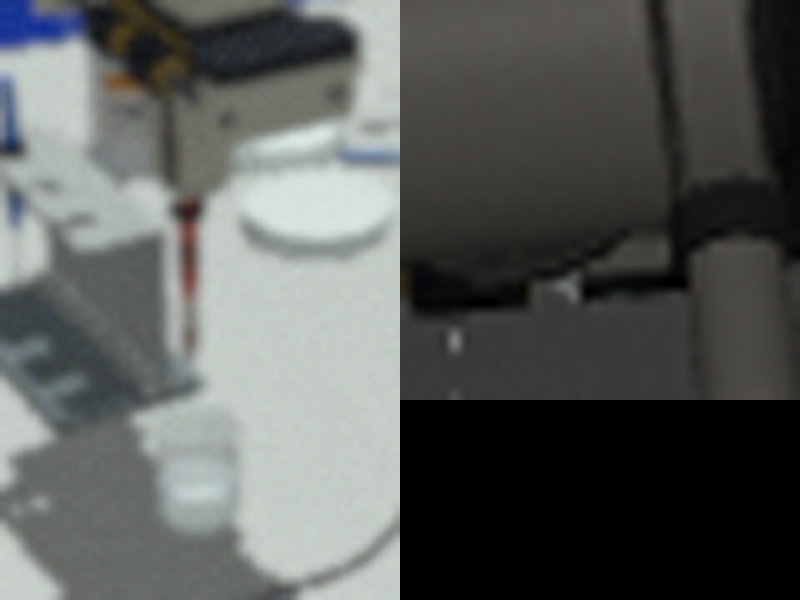

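The tip is at about crop (189,356), straight above the beaker (x 155–240, centre about 198), so it is 1–2 mm off centre. I'll nudge it and descend.

>>> {"fn": "send_rows", "kwargs": {"targets": [{"translation": [-0.2, -0.1, 1.5], "spin": 0, "jaw": 0}, {"translation": [-0.2, -0.1, 3.5], "spin": 0, "jaw": 0}, {"translation": [-0.2, -0.1, 5.5], "spin": 0, "jaw": 0}, {"translation": [-0.2, -0.1, 7.2], "spin": 0, "jaw": 0}, {"translation": [-0.2, -0.1, 8.0], "spin": 0, "jaw": 0}]}}

```text
time: 5.35
tool_pos: [0.4801, 0.145, 0.1062]
tool_rot: [3.142, -0.0, -3.018]
contact_force: [0.1, 0.2, -1.4]
opening: 0.0089
grip_force: 15.0
```

```bash
python3 -c "
from h import *
cap('side','side4')
plan(.480,.1445,.106,187.3)"
```

```text
t 5.4 tcp [0.4798 0.1449 0.1056] rpy [ 1.8000e+02 -9.0000e-02 -1.7291e+02] F [-1.32  0.41 -1.21] open 0.0093 grip 14.99841794371605 -> shift cm [-0.02 -0.05 -0.04] spin -0.2064827704630261
```

>>> {"fn": "send_rows", "kwargs": {"targets": [{"translation": [0, 0, 0], "spin": 0, "jaw": 0}, {"translation": [0, 0, -1.5], "spin": 0, "jaw": 0}, {"translation": [0, 0, -3], "spin": 0, "jaw": 0}, {"translation": [0, 0, -3.8], "spin": 0, "jaw": 0}, {"translation": [0, 0, -3.8], "spin": 0, "jaw": 0}]}}

```text
time: 5.9
tool_pos: [0.4813, 0.1451, 0.1466]
tool_rot: [3.141, 0.004, -3.018]
contact_force: [-0.6, 0.1, -0.8]
opening: 0.0092
grip_force: 15.0
```

>>> {"fn": "send_rows", "kwargs": {"targets": [{"translation": [0, 0, 0], "spin": 0, "jaw": 0}, {"translation": [0, 0, 1.5], "spin": 0, "jaw": 0}, {"translation": [0, 0, 3], "spin": 0, "jaw": 0}, {"translation": [0, 0, 3.8], "spin": 0, "jaw": 0}, {"translation": [0, 0, 3.8], "spin": 0, "jaw": 0}]}}

```text
time: 6.4
tool_pos: [0.4792, 0.1447, 0.1053]
tool_rot: [3.142, -0.003, -3.018]
contact_force: [0.8, -0.1, -0.1]
opening: 0.0091
grip_force: 15.0
```

>>> {"fn": "send_rows", "kwargs": {"targets": [{"translation": [0, 0, 0], "spin": 0, "jaw": 0}, {"translation": [0, 0, -1.5], "spin": 0, "jaw": 0}, {"translation": [0, 0, -3], "spin": 0, "jaw": 0}, {"translation": [0, 0, -3.8], "spin": 0, "jaw": 0}, {"translation": [0, 0, -3.8], "spin": 0, "jaw": 0}]}}

```text
time: 6.9
tool_pos: [0.4811, 0.1451, 0.1462]
tool_rot: [3.141, 0.003, -3.018]
contact_force: [0.3, 0.6, -0.8]
opening: 0.0089
grip_force: 15.0
```

>>> {"fn": "send_rows", "kwargs": {"targets": [{"translation": [0, 0, 0], "spin": 0, "jaw": 0}, {"translation": [0, 0, 1.5], "spin": 0, "jaw": 0}, {"translation": [0, 0, 3], "spin": 0, "jaw": 0}, {"translation": [0, 0, 3.8], "spin": 0, "jaw": 0}, {"translation": [0, 0, 3.8], "spin": 0, "jaw": 0}]}}

```text
time: 7.4
tool_pos: [0.4792, 0.1447, 0.1053]
tool_rot: [3.142, -0.003, -3.018]
contact_force: [-0.4, -0.1, -1.4]
opening: 0.0092
grip_force: 15.0
```

>>> {"fn": "send_rows", "kwargs": {"targets": [{"translation": [0, 0, 0], "spin": 0, "jaw": 0}, {"translation": [0, 0, -1.5], "spin": 0, "jaw": 0}, {"translation": [0, 0, -3], "spin": 0, "jaw": 0}, {"translation": [0, 0, -3.8], "spin": 0, "jaw": 0}, {"translation": [0, 0, -3.8], "spin": 0, "jaw": 0}]}}

```text
time: 7.9
tool_pos: [0.4811, 0.145, 0.1462]
tool_rot: [3.141, 0.003, -3.018]
contact_force: [0.2, 0.7, -0.7]
opening: 0.0094
grip_force: 15.0
```

```bash
python3 - <<'E'
from h import *
p,d=cap('side','side5'); p4=np.load('side4.npz')['p']
a=cv2.resize(p4[130:220,205:265,::-1],(400,600),interpolation=cv2.INTER_CUBIC)
b=cv2.resize(p[130:220,205:265,::-1],(400,600),interpolation=cv2.INTER_CUBIC)
cv2.imwrite('pics/g5.png',np.hstack([a,b]))
plan(.480,.1445,.260,187.3)
E
```

```text
t 7.95 tcp [0.4805 0.145  0.1453] rpy [ 1.8000e+02  1.0000e-01 -1.7292e+02] F [-0.15 -0.9   0.39] open 0.009 grip 14.998468458652496 -> shift cm [  0.04  -0.04 -11.47] spin -0.21569767759808656
```

View pics/g5.png

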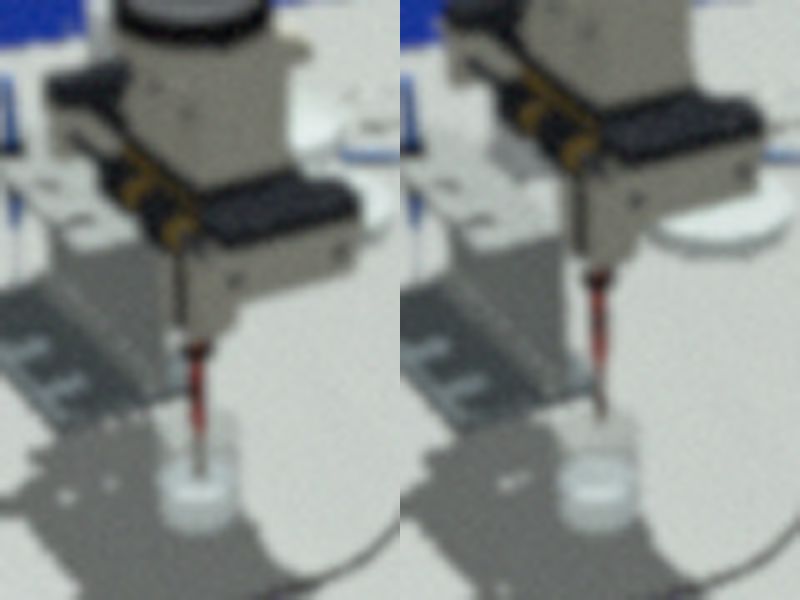

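The tuft goes into the beaker at about (200,475) and back up near the rim at (600,420). The beaker hasn't moved. Next I'll check numerically that the brush didn't slip in the grip.

```bash
python3 - <<'E'
from h import *
def proj(n,P):
    c=get_calibration(n);K=np.array(c['intrinsics']);r=Rm(c).T@(np.array(P)-c['origin']);return np.array((K[0,2]+K[0,0]*r[0]/-r[2],K[1,2]+K[1,1]*r[1]/r[2]))
for n,t in(('side3',[.4782,.1458,.1869]),('side4',[.4798,.1449,.1056]),('side5',[.4805,.145,.1453])):
    p=np.load(n+'.npz')['p'].astype(int); t=np.array(t)
    rc=proj('side',t-[0,0,.0088]); tip=proj('side',t-[0,0,.0963]); fe=proj('side',t)
    u0,v0=rc.round().astype(int)
    q=p[v0-8:v0+30,u0-4:u0+5].sum(-1)
    print(n,'pred ring',rc.round(1),'tip',tip.round(1),'u0,v0',u0,v0)
    r=(p[...,0]-p[...,1])[v0-8:v0+30,u0-4:u0+5]
    print('rowmin',list(zip(range(v0-8,v0+30),q.min(1),r.max(1))))
E
```

```text
side3 pred ring [233.2 160. ] tip [233.7 183.7] u0,v0 233 160
rowmin [(152, np.int64(185), np.int64(3)), (153, np.int64(181), np.int64(3)), (154, np.int64(192), np.int64(2)), (155, np.int64(201), np.int64(0)), (156, np.int64(212), np.int64(1)), (157, np.int64(261), np.int64(2)), (158, np.int64(297), np.int64(1)), (159, np.int64(270), np.int64(8)), (160, np.int64(202), np.int64(23)), (161, np.int64(119), np.int64(25)), (162, np.int64(137), np.int64(18)), (163, np.int64(211), np.int64(32)), (164, np.int64(259), np.int64(44)), (165, np.int64(266), np.int64(41)), (166, np.int64(237), np.int64(33)), (167, np.int64(217), np.int64(23)), (168, np.int64(218), np.int64(26)), (169, np.int64(220), np.int64(26)), (170, np.int64(241), np.int64(38)), (171, np.int64(249), np.int64(45)), (172, np.int64(283), np.int64(45)), (173, np.int64(317), np.int64(36)), (174, np.int64(360), np.int64(24)), (175, np.int64(362), np.int64(11)), (176, np.int64(356), np.int64(2)), (177, np.int64(358), np.int64(-1)), (178, np.int64(359), np.int64(0)), (179, np.int64(338), np.int64(2)), (180, np.int64(314), np.int64(4))
[... 2479 characters left out ...]
(284), np.int64(39)), (182, np.int64(300), np.int64(39)), (183, np.int64(329), np.int64(30)), (184, np.int64(338), np.int64(20)), (185, np.int64(339), np.int64(9)), (186, np.int64(340), np.int64(2)), (187, np.int64(311), np.int64(-1)), (188, np.int64(285), np.int64(1)), (189, np.int64(302), np.int64(2)), (190, np.int64(336), np.int64(1)), (191, np.int64(346), np.int64(2)), (192, np.int64(390), np.int64(-1)), (193, np.int64(460), np.int64(-3)), (194, np.int64(502), np.int64(-6)), (195, np.int64(512), np.int64(-7)), (196, np.int64(503), np.int64(-6)), (197, np.int64(461), np.int64(-6)), (198, np.int64(441), np.int64(-7)), (199, np.int64(468), np.int64(-10)), (200, np.int64(503), np.int64(-9))]
```

The ring sits where predicted in all three pictures, so there was no slip. Lift and carry next.

>>> {"fn": "send_rows", "kwargs": {"targets": [{"translation": [0, 0, -1.5], "spin": 0, "jaw": 0}, {"translation": [0, 0, -4], "spin": 0, "jaw": 0}, {"translation": [0, 0, -7], "spin": 0, "jaw": 0}, {"translation": [0, 0, -10], "spin": 0, "jaw": 0}, {"translation": [0, 0, -11.5], "spin": 0, "jaw": 0}]}}

```text
time: 8.45
tool_pos: [0.4807, 0.145, 0.2616]
tool_rot: [3.141, 0.003, -3.018]
contact_force: [-0.7, -0.3, 0.1]
opening: 0.0091
grip_force: 15.0
```

>>> {"fn": "send_rows", "kwargs": {"targets": [{"translation": [-0.3, -1.3, 0], "spin": 0, "jaw": 0}, {"translation": [-1, -4, 0], "spin": 0, "jaw": 0}, {"translation": [-2, -8, 0], "spin": 0, "jaw": 0}, {"translation": [-3, -12, 0], "spin": 0, "jaw": 0}, {"translation": [-4, -16, 0], "spin": 0, "jaw": 0}]}}

```text
time: 8.95
tool_pos: [0.5394, -0.0112, 0.2577]
tool_rot: [3.141, -0.003, -3.018]
contact_force: [0.8, 0.2, 0.3]
opening: 0.0092
grip_force: 15.0
```

>>> {"fn": "send_rows", "kwargs": {"targets": [{"translation": [-1, -4, 0], "spin": 0, "jaw": 0}, {"translation": [-2, -8, 0], "spin": 0, "jaw": 0}, {"translation": [-3, -12, 0], "spin": 0, "jaw": 0}, {"translation": [-4, -16, 0], "spin": 0, "jaw": 0}, {"translation": [-4.6, -19, 0], "spin": 0, "jaw": 0}]}}

```text
time: 9.45
tool_pos: [0.6083, -0.1953, 0.2569]
tool_rot: [3.14, -0.003, -3.02]
contact_force: [1.4, 0.9, -0.1]
opening: 0.0093
grip_force: 15.0
```

>>> {"fn": "send_rows", "kwargs": {"targets": [{"translation": [-0.5, -2.5, 0], "spin": 0, "jaw": 0}, {"translation": [-0.6, -3.7, 0], "spin": 0, "jaw": 0}, {"translation": [-0.6, -3.7, 0], "spin": 0, "jaw": 0}, {"translation": [-0.6, -3.7, 0], "spin": 0, "jaw": 0}, {"translation": [-0.6, -3.7, 0], "spin": 0, "jaw": 0}]}}

```text
time: 9.95
tool_pos: [0.619, -0.2265, 0.2597]
tool_rot: [3.141, -0.0, -3.017]
contact_force: [-0.2, 0.3, 0.2]
opening: 0.0091
grip_force: 15.0
```

```bash
python3 -c "
from h import *
plan(.62,-.2277,.16,187.3)"
```

```text
t 9.95 tcp [ 0.619  -0.2265  0.2597] rpy [ 1.7997e+02 -1.0000e-02 -1.7284e+02] F [-0.24  0.31  0.24] open 0.0091 grip 14.998540431261063 -> shift cm [-0.09 -0.14  9.97] spin -0.1433946530499952
```

>>> {"fn": "send_rows", "kwargs": {"targets": [{"translation": [-0.1, -0.1, 2], "spin": 0, "jaw": 0}, {"translation": [-0.1, -0.1, 5], "spin": 0, "jaw": 0}, {"translation": [-0.1, -0.1, 9], "spin": 0, "jaw": 0}, {"translation": [-0.1, -0.1, 11.5], "spin": 0, "jaw": 0}, {"translation": [-0.1, -0.1, 12.3], "spin": 0, "jaw": 0}]}}

```text
time: 10.45
tool_pos: [0.6188, -0.2266, 0.1339]
tool_rot: [3.138, -0.004, -3.016]
contact_force: [-0.8, 0.1, 0.8]
opening: 0.0089
grip_force: 15.0
```

```bash
python3 - <<'E'
from h import *
p,d=cap('side','side6')
cv2.imwrite('pics/g6.png',cv2.resize(p[220:290,290:380,::-1],(720,560),interpolation=cv2.INTER_CUBIC))
plan(.62,-.2277,.111,187.3)
def proj(n,P):
    c=get_calibration(n);K=np.array(c['intrinsics']);r=Rm(c).T@(np.array(P)-c['origin']);return np.array((K[0,2]+K[0,0]*r[0]/-r[2],K[1,2]+K[1,1]*r[1]/r[2]))
t=monitor.observe()['tool_pos']
for P in(t-[0,0,.0963],t-[0,0,.0088],[.62,-.2277,.003],[.63,-.2277,.003],[.62,-.2177,.003],[.62,-.2277,.013]):print(((proj('side',P)-[290,220]+.5)*8).round(0))
E
```

```text
t 10.5 tcp [ 0.6192 -0.227   0.1343] rpy [ 179.85   -0.2  -172.84] F [-1.17  0.49 -0.22] open 0.009 grip 14.99858558177948 -> shift cm [-0.08 -0.08  2.33] spin -0.1427043989399408
[343. 294.]
[378.  91.]
[333. 370.]
[357. 362.]
[316. 351.]
[337. 349.]
```

View pics/g6.png

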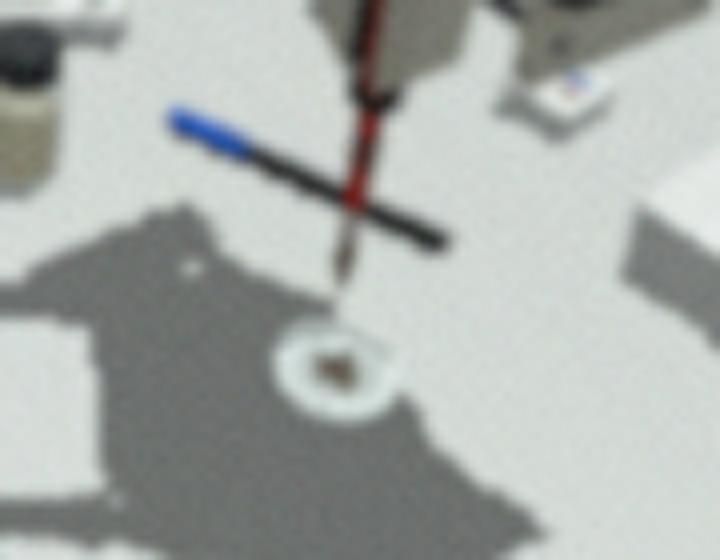

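The tip is at about (342,290), directly above the dish (centre about (338,371), seeds (336,370)), as predicted. Now a gentle descent with a pause to settle.

>>> {"fn": "send_rows", "kwargs": {"targets": [{"translation": [-0.1, -0.05, 0.4], "spin": 0, "jaw": 0}, {"translation": [-0.1, -0.05, 0.8], "spin": 0, "jaw": 0}, {"translation": [-0.1, -0.05, 1.2], "spin": 0, "jaw": 0}, {"translation": [-0.1, -0.05, 1.5], "spin": 0, "jaw": 0}, {"translation": [-0.1, -0.05, 1.5], "spin": 0, "jaw": 0}]}}

```text
time: 11.0
tool_pos: [0.6212, -0.229, 0.1216]
tool_rot: [3.141, -0.0, -3.018]
contact_force: [0.4, -0.3, -0.7]
opening: 0.0091
grip_force: 15.0
```

>>> {"fn": "send_rows", "kwargs": {"targets": [{"translation": [0, 0, 0], "spin": 0, "jaw": 0}, {"translation": [0, 0, 0], "spin": 0, "jaw": 0}, {"translation": [0, 0, 0], "spin": 0, "jaw": 0}, {"translation": [0, 0, 0], "spin": 0, "jaw": 0}, {"translation": [0, 0, 0], "spin": 0, "jaw": 0}]}}

```text
time: 11.5
tool_pos: [0.6214, -0.2291, 0.1218]
tool_rot: [-3.142, 0.0, -3.018]
contact_force: [-0.3, -0.2, -0.6]
opening: 0.0087
grip_force: 15.0
```

```bash
python3 -c "
from h import *
plan(.6203,-.2277,.112,187.3)"
```

```text
t 11.5 tcp [ 0.6214 -0.2291  0.1218] rpy [-1.8000e+02  1.0000e-02 -1.7292e+02] F [-0.33 -0.23 -0.58] open 0.0087 grip 14.998420178890228 -> shift cm [0.09 0.15 0.98] spin -0.21873926764419593
```

>>> {"fn": "send_rows", "kwargs": {"targets": [{"translation": [0.1, 0.15, 0.2], "spin": 0, "jaw": 0}, {"translation": [0.1, 0.15, 0.5], "spin": 0, "jaw": 0}, {"translation": [0.1, 0.15, 0.7], "spin": 0, "jaw": 0}, {"translation": [0.1, 0.15, 0.9], "spin": 0, "jaw": 0}, {"translation": [0.1, 0.15, 1.0], "spin": 0, "jaw": 0}]}}

```text
time: 12.0
tool_pos: [0.6201, -0.2276, 0.1113]
tool_rot: [3.141, -0.0, -3.018]
contact_force: [0.3, 0.3, -0.2]
opening: 0.009
grip_force: 15.0
```

>>> {"fn": "send_rows", "kwargs": {"targets": [{"translation": [0, 0, 0], "spin": 0, "jaw": 0}, {"translation": [0, 0, 0], "spin": 0, "jaw": 0}, {"translation": [0, 0, 0], "spin": 0, "jaw": 0}, {"translation": [0, 0, 0], "spin": 0, "jaw": 0}, {"translation": [0, 0, 0], "spin": 0, "jaw": 0}]}}

```text
time: 12.5
tool_pos: [0.6202, -0.2277, 0.1118]
tool_rot: [3.142, 0.0, -3.018]
contact_force: [-0.5, -0.4, 1.2]
opening: 0.009
grip_force: 15.0
```

```bash
python3 - <<'E'
from h import *
p,d=cap('side','side7')
cv2.imwrite('pics/g7.png',cv2.resize(p[225:285,300:370,::-1],(700,600),interpolation=cv2.INTER_CUBIC))
plan(.6203,-.2277,.112,187.3)
E
```

```text
t 12.55 tcp [ 0.6202 -0.2277  0.1118] rpy [-1.8000e+02  1.0000e-02 -1.7292e+02] F [ 0.18 -0.35 -0.19] open 0.0091 grip 14.998430907726288 -> shift cm [-0.01 -0.   -0.02] spin -0.21998893587328894
```

View pics/g7.png

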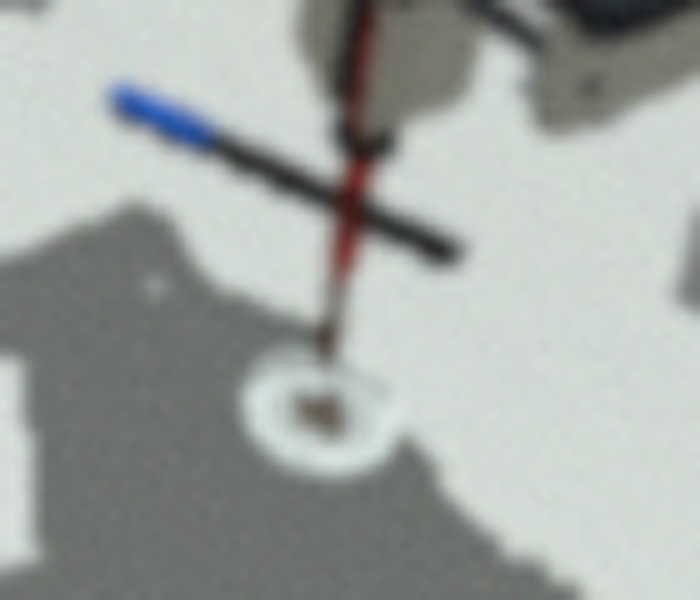

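The tuft tip is at about (325,368), right above the seeds at (320,408), roughly 12 mm over them. The dish hasn't moved and the brush is upright and still, so I'll hand in.

```bash
python3 -c "
from h import *
print(job.hand_in())"
```

```text
the job is handed in; nothing more can be done
None
```

I handed the job in with the brush held upright and still, its tuft about 1 cm above the middle of the seeds, after three strokes in the beaker; nothing else was seen to move, and the hand-in call returned no verdict.

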